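Gauge a bender's lever and hold it level over the jig

TASK

The bending jig's steel lever lies on the bench with its nose under the sprung height gauge. First press the gauge's cap gently down until its foot sits on the nose, keep it there for about a second and let it spring back up; then lift the lever by its balance point and bring it to the jig, hub above the pivot pin and nose above the cup, with the underside of the hub about 30 mm above the pin's tip. Finish while still holding it there, level and still, clear of the jig and the gauge, so that I can oil the pin; leave the block, the pliers and the hammer where they lie.

Things in the scene. Friction and masses are not known exactly. Their poses are not given: they have to be found in the camera images.
- lever_hub (a point): Bending lever, loose, plain steel, 0.65 to 0.9 kg: round hub (48 mm diameter, 40 mm high, 17 mm bore), straight arm, and at the arm's other end an upright nose pin (22 mm diameter, 42 mm high), axes 180 mm apart. It stands on the bench on hub and nose, the arm 21 mm clear of the bench. Point: centre of the hub's underside. x along the arm from hub to nose, z up.
- lever_balance (a point): The lever's balance point (centre of mass along the arm): 55 mm from the hub's axis towards the nose, on the arm's centre line, half-way up it, 30 mm above the lever's underside. The arm is 14 mm wide and 18 mm high, free from 24 to 169 mm from the hub's axis. Axes as the lever's.
- lever_nose (a point): Centre of the top face of the lever's nose pin, 42 mm above the lever's underside. The gauge's foot is over it: draw the lever out towards its hub by 40 mm or more before raising it more than about 20 mm.
- gauge_cap (a point): Height gauge fixed to the bench. Point: top centre of its black thumb cap, 30 mm diameter, 178 mm above the bench when up. A 10 mm upright rod joins it to a flat 24 mm foot, underside 70 mm above the bench when up. A bracket (top at 128 mm) guides the rod; its column (top at 135 mm) stands 60 mm past the rod, beyond the nose, on a base 22 mm high. x points to the column.
- gauge_slide (a joint): Travel of the gauge's slide downwards in m: 0 up, 0.028 when the foot sits on the nose of the lever lying on the bench, 0.040 the end. A spring pushes it up: about 1 N at the start, under 3 N at 0.028; then the nose stops it and the force climbs steeply.
- jig_pin (a point): Bending jig fixed to the bench. Point: centre of the tip of its upright pivot pin, 13 mm diameter, tip 70 mm above the bench, on a 52 mm round seat (top at 42 mm) on a grey base plate 270 x 90 x 18 mm. x points from the pin to the cup, z up.
- jig_cup (a point): Centre of the mouth of the jig's round cup for the lever's nose, 42 mm outside, 30 mm inside, mouth 44 mm above the bench, 180 mm from the pin. Two low posts stand on the plate between pin and cup, up to 38 mm above the bench.
- block_center (a point): Bystander: steel doming block, a 50 mm cube, loose; its centre.
- pliers_center (a point): Bystander: pliers lying flat, about 145 mm long, 14 mm high, loose; the point on the rivet 7 mm above the bench. Handles along -x.
- hammer_grip (a point): Bystander: small hammer lying flat, 220 mm long, loose; a point on its handle. Head along +x.
There are look-alikes about, which are no part of the job. What is shaped like the part that bears lever_hub but green is not meant. What is shaped like the part that bears gauge_cap but orange is not meant.

How it is judged:
By the outcome, as a careful person would: the job done as asked, in the order asked, and still so for the second after the job is handed in, while the arm keeps its last pose, push and grip.
It also fails if it takes over 58 s, if anything falls off the work surface, if the arm or the gripper's body presses on something with over 40 N, if the wrist force passes 120 N, or if a joint passes its speed limit or range.

ROBOT

A 6-joint arm with a two-finger parallel gripper is mounted at the origin on the work surface. World frame = base frame: x ahead of the robot, y to its left, z up, the work surface at z = 0. Lengths are in m, angles in degrees, forces in N, time in s.
With the tool pointing down it reaches from about 0.3 to 0.875 m from the base axis. Payload 6.4 kg.
Tool frame: the origin (TCP) lies midway between the tips of the shut fingers; the grasp point (between the pads) lies arm.pinch_z behind it (arm.pinch_z is the distance from the TCP to the grasp point, in m); z points along the fingers, y is the direction in which the jaws open and shut (so a half turn about z gives the same grasp; the last joint's range is limited). The gripper opens to 85 mm and grips with 20 to 120 N. Pads are 22 mm wide; open, the fingers measure 114 mm over their backs; the gripper's body (76 mm by 85 mm) begins 54 mm behind the grasp point. The pads swing forward as they close: fully open they stand 13 mm farther back than shut.
Start: joints at [62.722, 10.359, 92.074, -0, 77.567, -11.82], TCP at [0.153, 0.554, 0.231] pointing down, gripper open.
Joint ranges: [-171.53, 171.53], [-51.25, 118.39], [17.06, 147.69], [-65.23, 245.23], [0, 150.52], [-178.68, 178.68]. Speed limits (degrees/s): [147.25, 147.25, 172.46, 180, 180, 180].

INTERFACE

Orientations are given as [roll, pitch, yaw] about the fixed x, y, z axes, in that order (R = Rz(yaw) Ry(pitch) Rx(roll)).
In Python, from bench import arm gives the robot as it stands.
- The arm moves only by the shell command python3 -m crank 'ROWS'. ROWS is JSON, a list of rows, each an object of numbers: "x", "y", "z": the shift along the world's x, y, z in cm; "ax", "ay", "az": the turn, a rotation vector about the world's x, y, z in rad; "claw": the finger opening in cm, from 0 to 8.54. A call has 1 to 10 rows; each row is the pose to reach, as a shift and turn from the pose measured when the call began; what a row does not reach only later rows make up. A row lasts 1/8 s, in which the tool goes at most 62.5 mm and 10.7 degrees, less where a joint would pass 70% of its speed; a pose out of reach is approached as far as the arm can. A call with a gripper value outside its range is refused whole. The fingers move at their own pace and stop on an object; the grip force is fixed at half the most. Time passes only in rows, so rows that repeat a pose let the fingers close. It gives the time, the measured TCP pose, the force and the opening at its end, in the units of the state.
- arm.get_state(): the state, without advancing time (a new reading comes with each control period).
- arm.get_image(name): name is "side" or "top"; returns a dict with "pixels" (400x640x3 uint8, red, green, blue), "range_z" (400x640 float32, m along the optical axis (not along the pixel's ray), 0 where there is no reading), "fx", "fy", "cx", "cy" (pixels), "extrinsics" (4x4, takes a point from camera to world coordinates). Camera axes: x right, y down, z forward; pixel columns grow to the right and rows downward; lengths in m; the calibration is good to about 2 mm. A picture is of the moment at which its call begins.
- arm.close_job(): hands the job in, once; it reports no verdict.
The state is a dict: "clock": time; "qpos": joint angles; "joint_vel": joint speeds; "joint_torque": joint torques, N m; "tool_pos": TCP position; "eef_rot": TCP orientation; "wrist_force": force on the tool from outside, world axes, zero at the start; "moment": the same for the moment, N m; "opening": opening from 0.0 (shut) to 1.0 (fully open).
Only numpy, scipy, OpenCV 4.12 (cv2) and the standard library are available. Lean on these libraries where they do the work, as an engineer would, in place of code of your own. Each camera call takes 0.05 s, during which the arm holds its last target.

## Working session

There is one attempt and no reset: what is moved stays moved. The work goes in short steps, Python scripts to look and compute and a shell command to move; the robot and the scene stay as the last step left them, time stands still between calls to the robot, and variables do not carry over. Pictures are saved under pics/ and viewed, and the job is handed in when it is done.

```bash
mkdir -p pics; ls
python3 - <<'E'
from bench import arm
import cv2, numpy as np
print(arm.get_state(), arm.pinch_z)
for n in("top","side"):
    d=arm.get_image(n); cv2.imwrite(f"pics/{n}0.png",d["pixels"][:,:,::-1]); np.savez(f"{n}0.npz",**d)
    print(n,d["fx"],d["fy"],d["cx"],d["cy"],np.round(d["extrinsics"],3).tolist())
E
```

```text
pics
{'clock': 0.0, 'qpos': array([ 6.27211203e+01,  1.04028885e+01,  9.21332265e+01, -1.34353931e-03,
        7.75666505e+01, -1.18193556e+01]), 'joint_vel': array([-0.05547636, -0.04681848, -0.00705819, -0.08372806,  0.05546724,
       -0.03647316]), 'joint_torque': array([-9.01214589e-04, -4.44873083e+01, -3.51337767e+01, -1.93564829e-04,
        9.17061581e-03,  8.04082561e-05]), 'tool_pos': array([0.15298939, 0.55368842, 0.23036114]), 'eef_rot': array([-1.79899145e+02, -1.97653943e-02,  1.64540749e+02]), 'wrist_force': array([-0.1630803 , -0.06254305, -0.34701904]), 'moment': array([ 0.06198456, -0.02780773,  0.05523411]), 'opening': 1.0004463248225148} 0.0187
top 488.3585593869324 488.3585593869324 319.62762971448853 199.8321305740643 [[-0.009, -0.989, 0.149, 0.168], [-1.0, 0.009, -0.004, 0.014], [0.003, -0.149, -0.989, 1.342], [0.0, 0.0, 0.0, 1.0]]
side 383.51106958801535 383.51106958801535 316.3926312296027 198.7901287815882 [[0.775, -0.398, 0.49, -0.18], [-0.631, -0.473, 0.615, -0.681], [-0.013, -0.786, -0.618, 0.838], [0.0, 0.0, 0.0, 1.0]]
```

View pics/top0.png

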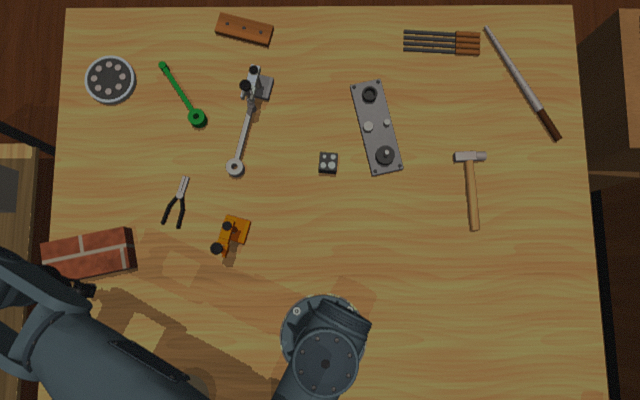

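View pics/side0.png

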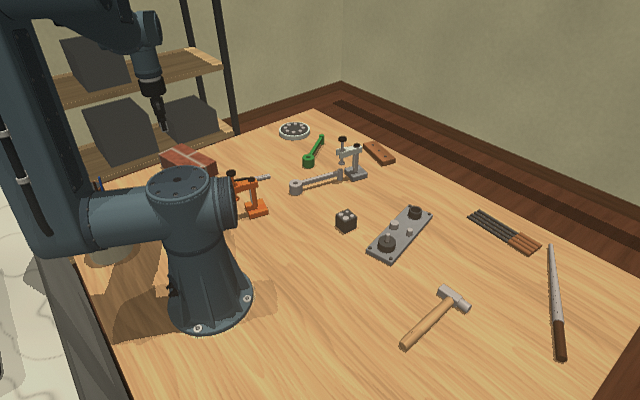

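Run:
```python
import cv2, numpy as np
a=cv2.imread("pics/top0.png")[50:190,205:285]; a=cv2.resize(a,None,fx=4,fy=4,interpolation=cv2.INTER_CUBIC)
b=cv2.imread("pics/side0.png")[125:205,275:385]; b=cv2.resize(b,None,fx=4,fy=4,interpolation=cv2.INTER_CUBIC)
c=np.zeros((560,780,3),np.uint8); c[:560,:320]=a; c[:320,330:770]=b
cv2.imwrite("pics/z1.png",c)
a=cv2.imread("pics/top0.png")[70:185,310:410]; a=cv2.resize(a,None,fx=4,fy=4,interpolation=cv2.INTER_CUBIC)
b=cv2.imread("pics/side0.png")[195:270,355:445]; b=cv2.resize(b,None,fx=4,fy=4,interpolation=cv2.INTER_CUBIC)
c=np.zeros((560,780,3),np.uint8); c[:460,:400]=a; c[:300,410:770]=b
cv2.imwrite("pics/z2.png",c)
```

```text
(no output)
```

View pics/z1.png

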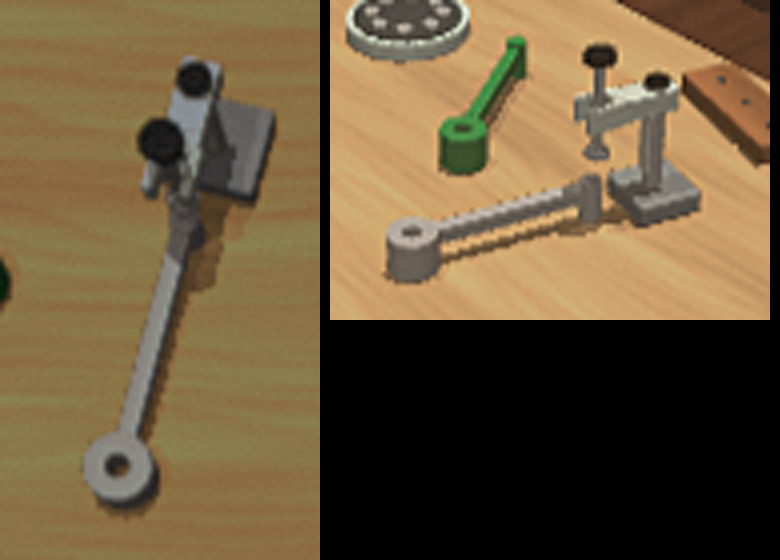

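View pics/z2.png

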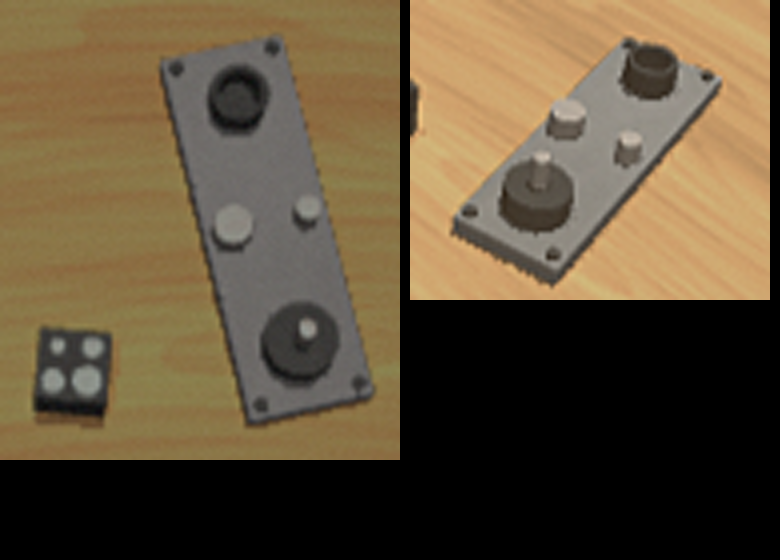

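```bash
cat > h.py <<'E'
import numpy as np, cv2
def cloud(d):
    z=d["range_z"]; v,u=np.mgrid[0:400,0:640]
    P=np.stack([(u-d["cx"])/d["fx"]*z,(v-d["cy"])/d["fy"]*z,z,np.ones_like(z)],-1)@d["extrinsics"].T
    return P[...,:3]
def ray(d,u,v,h):
    E=d["extrinsics"]; r=E[:3,:3]@np.array([(u-d["cx"])/d["fx"],(v-d["cy"])/d["fy"],1]); 
    return E[:3,3]+r*(h-E[2,3])/r[2]
def proj(d,p):
    c=np.linalg.inv(d["extrinsics"])@np.append(p,1); return c[0]/c[2]*d["fx"]+d["cx"],c[1]/c[2]*d["fy"]+d["cy"]
def blob(d,mask,box,h):
    # box u0,v0,u1,v1 ; biggest contour -> enclosing circle + centroid -> world at h
    m=np.zeros((400,640),np.uint8); u0,v0,u1,v1=box; m[v0:v1,u0:u1]=mask[v0:v1,u0:u1]
    n,l,s,c=cv2.connectedComponentsWithStats(m)
    i=1+np.argmax(s[1:,4]); M=(l==i).astype(np.uint8)
    k,_=cv2.findContours(M,0,2); k=max(k,key=cv2.contourArea); (cx,cy),r=cv2.minEnclosingCircle(k)
    return dict(area=s[i,4],cent=c[i].round(1),circ=(round(cx,1),round(cy,1),round(r,1)),w=ray(d,*c[i],h).round(4),wc=ray(d,cx,cy,h).round(4))
E
python3 - <<'E'
from h import *
T=dict(np.load("top0.npz"));S=dict(np.load("side0.npz"))
for n,D,box in(("top",T,dict(cap=(233,76,258,95),hub=(222,150,248,182),pin=(378,143,394,160),seat=(370,140,400,170),cup=(358,82,382,106))),
          ("side",S,dict(cap=(334,134,352,145),hub=(284,176,304,198),pin=(382,228,396,240),seat=(376,228,402,256),cup=(404,200,426,222)))):
    P=cloud(D); z=P[...,2]
    for k,h0 in(("cap",.178),("hub",.040),("pin",.070),("seat",.042),("cup",.044)):
        m=(abs(z-h0)<.008).astype(np.uint8)
        u0,v0,u1,v1=box[k]
        try:
            b=blob(D,m,box[k],h0); sub=np.zeros_like(m);sub[v0:v1,u0:u1]=m[v0:v1,u0:u1]
            print(n,k,b,"cloud",P[sub>0].mean(0).round(4), "mid",((P[sub>0].max(0)+P[sub>0].min(0))/2).round(4),np.ptp(P[sub>0],axis=0).round(3))
        except Exception as e: print(n,k,e)
# arm/lever points
P=cloud(T);z=P[...,2]
m=np.zeros((400,640),np.uint8); m[108:158,230:262]=1
m=(m>0)&(abs(z-.039)<.008); q=P[m]; print("arm",m.sum(),cv2.fitLine(q[:,:2].astype(np.float32),cv2.DIST_HUBER,0,.001,.001).ravel(), q[:,2].mean())
# column top
m=np.zeros((400,640),bool); m[60:84,245:262]=1
m&=abs(z-.135)<.008; print("column/bracket",P[m].mean(0))
E
```

```text
top cap {'area': np.int32(116), 'cent': array([244.6,  84.5]), 'circ': (244.8, 84.5, 5.9), 'w': array([0.6364, 0.194 , 0.178 ]), 'wc': array([0.6364, 0.1937, 0.178 ])} cloud [0.6361 0.1938 0.1787] mid [0.6373 0.1942 0.1785] [0.029 0.028 0.015]
top hub {'area': np.int32(262), 'cent': array([234.6, 164. ]), 'circ': (235.8, 161.9, 13.0), 'w': array([0.465 , 0.2395, 0.04  ]), 'wc': array([0.4707, 0.2364, 0.04  ])} cloud [0.4649 0.2394 0.0403] mid [0.4706 0.2412 0.0396] [0.068 0.045 0.015]
top pin {'area': np.int32(19), 'cent': array([386.1, 151.6]), 'circ': (386.0, 151.5, 2.5), 'w': array([ 0.4884, -0.17  ,  0.07  ]), 'wc': array([ 0.4888, -0.1699,  0.07  ])} cloud [ 0.4885 -0.17    0.0698] mid [ 0.4882 -0.1698  0.07  ] [0.01  0.011 0.01 ]
top seat {'area': np.int32(258), 'cent': array([384.7, 154.4]), 'circ': (384.8, 154.2, 9.5), 'w': array([ 0.4878, -0.1702,  0.042 ]), 'wc': array([ 0.4882, -0.1703,  0.042 ])} cloud [ 0.4878 -0.1701  0.0421] mid [ 0.4898 -0.1707  0.042 ] [0.052 0.049 0.016]
top cup {'area': np.int32(105), 'cent': array([369.1,  92.7]), 'circ': (369.2, 92.7, 7.5), 'w': 
[... 847 characters left out ...]
4  0.0669] mid [ 0.4836 -0.1755  0.0661] [0.012 0.011 0.008]
side seat {'area': np.int32(177), 'cent': array([386.6, 241.8]), 'circ': (386.6, 241.4, 8.8), 'w': array([ 0.4804, -0.1792,  0.042 ]), 'wc': array([ 0.4818, -0.1778,  0.042 ])} cloud [ 0.4815 -0.1783  0.0407] mid [ 0.4861 -0.1751  0.0415] [0.056 0.052 0.015]
side cup {'area': np.int32(75), 'cent': array([415.1, 210.2]), 'circ': (415.0, 210.5, 6.5), 'w': array([ 0.6552, -0.1405,  0.044 ]), 'wc': array([ 0.654 , -0.1413,  0.044 ])} cloud [ 0.6581 -0.1386  0.0413] mid [ 0.6594 -0.1374  0.0412] [0.046 0.041 0.01 ]
arm 288 [ 0.9677086 -0.2520716  0.5446776  0.2198872] 0.03910569253681774
column/bracket [0.68690844 0.18024877 0.13249714]
```

Run:
```python
from h import *
T=dict(np.load("top0.npz"));P=cloud(T);z=P[...,2]
m=np.zeros((400,640),np.uint8); m[150:182,222:248]=1; m&=(abs(z-.04)<.004)
k=(m>0)
ys,xs=np.nonzero(k)
# ring = exclude arm: opening
f=cv2.morphologyEx(m,cv2.MORPH_CLOSE,np.ones((7,7),np.uint8)); o=cv2.morphologyEx(f,cv2.MORPH_OPEN,cv2.getStructuringElement(cv2.MORPH_ELLIPSE,(11,11)))
print(blob(T,o,(222,150,248,182),.04))
g=cv2.cvtColor(T["pixels"],cv2.COLOR_RGB2GRAY); b=((g<100)).astype(np.uint8); print("bore",blob(T,b,(231,162,239,171),.04), "dir cap->hub")
# arm top with height near .039 per-row centre
m=(abs(z-.039)<.004)
for v in range(112,156,6):
    u=np.nonzero(m[v,230:262])[0]+230
    print(v,u.min(),u.max(),ray(T,u.mean(),v,.039).round(4))
for i in [(block:=(318,150,338,175))]:
    mm=(abs(z-.05)<.008).astype(np.uint8); print("block",blob(T,mm,i,.05))
```

```text
{'area': np.int32(237), 'cent': array([233.9, 165.7]), 'circ': (233.6, 165.6, 8.7), 'w': array([0.4602, 0.2414, 0.04  ]), 'wc': array([0.4605, 0.2421, 0.04  ])}
bore {'area': np.int32(30), 'cent': array([233.7, 165.7]), 'circ': (233.9, 166.0, 3.1), 'w': array([0.4601, 0.2419, 0.04  ]), 'wc': array([0.4595, 0.2413, 0.04  ])} dir cap->hub
112 246 251 [0.6123 0.2032 0.039 ]
118 245 249 [0.595  0.2076 0.039 ]
124 243 248 [0.5779 0.2115 0.039 ]
130 242 246 [0.5608 0.2154 0.039 ]
136 240 245 [0.5438 0.2193 0.039 ]
142 238 242 [0.5268 0.2259 0.039 ]
148 237 241 [0.5099 0.2291 0.039 ]
154 235 239 [0.4931 0.2343 0.039 ]
block {'area': np.int32(341), 'cent': array([327.8, 161. ]), 'circ': (327.5, 161.0, 12.4), 'w': array([ 0.4687, -0.0143,  0.05  ]), 'wc': array([ 0.4688, -0.0135,  0.05  ])}
```

```bash
python3 -m crank '[{"x":6,"y":-4.5,"z":1,"claw":0},{"x":12,"y":-9,"z":2,"claw":0},{"x":18,"y":-13.5,"z":2,"claw":0},{"x":23,"y":-17,"z":2,"claw":0},{"x":28,"y":-21,"z":2,"claw":0},{"x":33,"y":-25,"z":2,"claw":0},{"x":38,"y":-28.5,"z":2,"claw":0},{"x":43,"y":-32,"z":2,"claw":0},{"x":48.3,"y":-36,"z":2,"claw":0},{"x":48.3,"y":-36,"z":2,"claw":0}]'
```

```text
validation failed for argument at $[0]...
```

```bash
python3 -m crank '[{"x":6.0,"y":-4.5,"z":1.0,"ax":0.0,"ay":0.0,"az":0.0,"claw":0.0},{"x":12.0,"y":-9.0,"z":2.0,"ax":0.0,"ay":0.0,"az":0.0,"claw":0.0},{"x":18.0,"y":-13.5,"z":2.0,"ax":0.0,"ay":0.0,"az":0.0,"claw":0.0}]'; python3 -c "
from bench import arm
s=arm.get_state();print(s['clock'],s['tool_pos'],s['opening'])"; python3 -m crank -h | head -30
```

```text
clock: 0.48
tool_pos: [0.3033, 0.4409, 0.2495]
eef_rot: [-179.9, 0.0, 164.6]
wrist_force: [0.8, 0.1, -0.7]
opening: 0.376
0.475 [0.30325607 0.44090045 0.24946533] 0.3759893999578923invalid input: not JSON, or not a number
```

```bash
python3 -m crank '[{"x":5.0,"y":-3.7,"z":0.0,"ax":0,"ay":0,"az":0,"claw":0},{"x":10.0,"y":-7.4,"z":0,"ax":0,"ay":0,"az":0,"claw":0},{"x":15.0,"y":-11.1,"z":0,"ax":0,"ay":0,"az":0,"claw":0},{"x":20,"y":-14.8,"z":0,"ax":0,"ay":0,"az":0,"claw":0},{"x":25,"y":-18.5,"z":0,"ax":0,"ay":0,"az":0,"claw":0},{"x":30,"y":-22.2,"z":0,"ax":0,"ay":0,"az":0,"claw":0},{"x":33.3,"y":-24.7,"z":-2.0,"ax":0,"ay":0,"az":0,"claw":0},{"x":33.3,"y":-24.7,"z":-5,"ax":0,"ay":0,"az":0,"claw":0},{"x":33.3,"y":-24.7,"z":-5,"ax":0,"ay":0,"az":0,"claw":0}]'
python3 - <<'E'
from bench import arm
import cv2
d=arm.get_image("side");cv2.imwrite("pics/s1.png",cv2.resize(d["pixels"][60:220,250:420,::-1],None,fx=3.5,fy=3.5))
s=arm.get_state();print(s['clock'],s['tool_pos'],s['wrist_force'],s['opening'])
E
```

```text
clock: 1.6
tool_pos: [0.6342, 0.1931, 0.1955]
eef_rot: [-179.8, -0.4, 164.5]
wrist_force: [-0.6, 0.4, 0.4]
opening: -0.001
1.65 [0.63510897 0.19373773 0.19790829] [-0.38121934 -0.48402923  0.85649532] -0.0005569123548875361
```

View pics/s1.png

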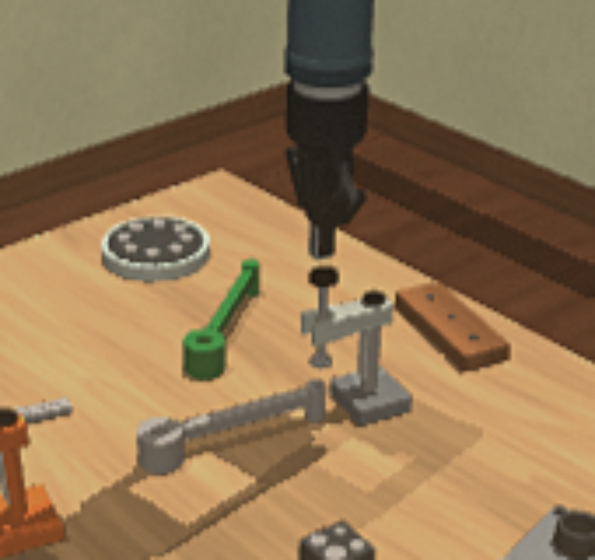

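The shut fingertips (322,250) hang directly over the black cap (323,275). Now I press slowly.

```bash
python3 -m crank '[{"x":0.1,"y":0,"z":-1.0,"ax":0,"ay":0,"az":0,"claw":0},{"x":0.1,"y":0,"z":-1.7,"ax":0,"ay":0,"az":0,"claw":0},{"x":0.1,"y":0,"z":-2.2,"ax":0,"ay":0,"az":0,"claw":0},{"x":0.1,"y":0,"z":-2.7,"ax":0,"ay":0,"az":0,"claw":0},{"x":0.1,"y":0,"z":-3.2,"ax":0,"ay":0,"az":0,"claw":0},{"x":0.1,"y":0,"z":-3.6,"ax":0,"ay":0,"az":0,"claw":0},{"x":0.1,"y":0,"z":-4.0,"ax":0,"ay":0,"az":0,"claw":0},{"x":0.1,"y":0,"z":-4.2,"ax":0,"ay":0,"az":0,"claw":0},{"x":0.1,"y":0,"z":-4.2,"ax":0,"ay":0,"az":0,"claw":0},{"x":0.1,"y":0,"z":-4.2,"ax":0,"ay":0,"az":0,"claw":0}]'
```

```text
clock: 2.9
tool_pos: [0.6362, 0.1938, 0.1561]
eef_rot: [-179.9, -0.2, 164.6]
wrist_force: [-0.3, 0.5, 2.7]
opening: 0.001
```

```bash
python3 -m crank '[{"x":0,"y":0,"z":-0.2,"ax":0,"ay":0,"az":0,"claw":0},{"x":0,"y":0,"z":-0.4,"ax":0,"ay":0,"az":0,"claw":0},{"x":0,"y":0,"z":-0.4,"ax":0,"ay":0,"az":0,"claw":0}]'; python3 -m crank '[{"x":0,"y":0,"z":-0.1,"ax":0,"ay":0,"az":0,"claw":0},{"x":0,"y":0,"z":-0.1,"ax":0,"ay":0,"az":0,"claw":0}]'
```

```text
clock: 3.28
tool_pos: [0.6362, 0.1938, 0.1519]
eef_rot: [-179.9, -0.2, 164.6]
wrist_force: [-0.2, 0.6, 2.7]
opening: -0.006
clock: 3.52
tool_pos: [0.6363, 0.1938, 0.1509]
eef_rot: [-179.9, -0.2, 164.6]
wrist_force: [-0.7, 0.7, 2.8]
opening: -0.0
```

```bash
python3 -m crank '[{"x":0,"y":0,"z":-0.1,"ax":0,"ay":0,"az":0,"claw":0},{"x":0,"y":0,"z":-0.1,"ax":0,"ay":0,"az":0,"claw":0}]'
```

```text
clock: 3.78
tool_pos: [0.6363, 0.1937, 0.1501]
eef_rot: [-179.9, -0.2, 164.6]
wrist_force: [-1.2, 0.4, 4.5]
opening: 0.002
```

```bash
python3 -m crank '[{"x":0,"y":0,"z":-0.03,"ax":0,"ay":0,"az":0,"claw":0},{"x":0,"y":0,"z":-0.03,"ax":0,"ay":0,"az":0,"claw":0}]'
```

```text
clock: 4.03
tool_pos: [0.6363, 0.1938, 0.1501]
eef_rot: [-179.9, -0.2, 164.6]
wrist_force: [-1.8, 0.4, 5.2]
opening: -0.005
```

```bash
python3 -m crank '[{"x":0,"y":0,"z":-0.04,"ax":0,"ay":0,"az":0,"claw":0},{"x":0,"y":0,"z":-0.04,"ax":0,"ay":0,"az":0,"claw":0},{"x":0,"y":0,"z":-0.04,"ax":0,"ay":0,"az":0,"claw":0},{"x":0,"y":0,"z":-0.04,"ax":0,"ay":0,"az":0,"claw":0}]';python3 - <<'E'
from bench import arm
import cv2
d=arm.get_image("side");cv2.imwrite("pics/s2.png",cv2.resize(d["pixels"][60:220,250:420,::-1],None,fx=3.5,fy=3.5))
E
python3 -m crank '[{"x":0,"y":0,"z":-0.03,"ax":0,"ay":0,"az":0,"claw":0},{"x":0,"y":0,"z":-0.03,"ax":0,"ay":0,"az":0,"claw":0},{"x":0,"y":0,"z":-0.03,"ax":0,"ay":0,"az":0,"claw":0},{"x":0,"y":0,"z":-0.03,"ax":0,"ay":0,"az":0,"claw":0}]'
```

```text
clock: 4.53
tool_pos: [0.6363, 0.1938, 0.1501]
eef_rot: [-179.9, -0.2, 164.6]
wrist_force: [-1.8, 0.9, 5.5]
opening: -0.004
clock: 5.08
tool_pos: [0.6363, 0.1938, 0.1501]
eef_rot: [-179.9, -0.2, 164.6]
wrist_force: [-2.0, 1.4, 4.9]
opening: 0.002
```

View pics/s2.png

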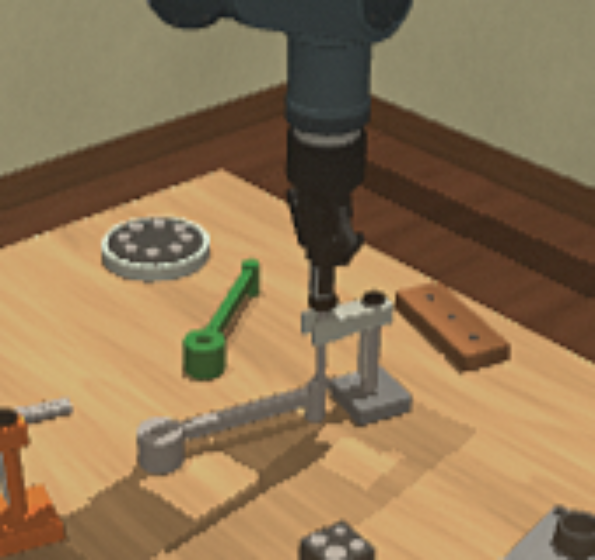

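```bash
python3 -m crank '[{"x":0,"y":0,"z":0.7,"ax":0,"ay":0,"az":0,"claw":0},{"x":0,"y":0,"z":1.7,"ax":0,"ay":0,"az":0,"claw":0},{"x":0,"y":0,"z":3.0,"ax":0,"ay":0,"az":0,"claw":0},{"x":0,"y":0,"z":5,"ax":0,"ay":0,"az":0,"claw":0},{"x":0,"y":0,"z":7,"ax":0,"ay":0,"az":0,"claw":0},{"x":-5,"y":1.4,"z":7,"ax":0,"ay":0,"az":0.014,"claw":4},{"x":-10,"y":2.8,"z":7,"ax":0,"ay":0,"az":0.014,"claw":6},{"x":-12.3,"y":3.4,"z":5,"ax":0,"ay":0,"az":0.014,"claw":6},{"x":-12.3,"y":3.4,"z":0,"ax":0,"ay":0,"az":0.014,"claw":6},{"x":-12.3,"y":3.4,"z":-4,"ax":0,"ay":0,"az":0.014,"claw":6}]'
python3 - <<'E'
from bench import arm
import cv2
d=arm.get_image("side");cv2.imwrite("pics/s3.png",cv2.resize(d["pixels"][60:220,250:420,::-1],None,fx=3.5,fy=3.5))
s=arm.get_state();print(s['clock'],s['tool_pos'],s['eef_rot'],s['wrist_force'],s['opening'])
E
```

```text
clock: 6.32
tool_pos: [0.5134, 0.2281, 0.1104]
eef_rot: [-179.9, -0.1, 165.4]
wrist_force: [0.4, 0.0, -0.3]
opening: 0.704
6.375 [0.50994093 0.22703421 0.1046351 ] [-179.6887943    -0.51876783  165.39880266] [-2.73778379 -1.31884019 -4.57420389] 0.7039731527669092
```

View pics/s3.png

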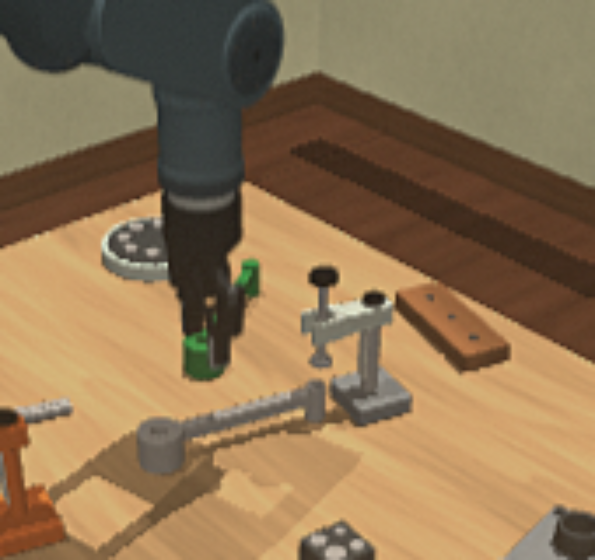

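The gauge is back up (cap at 323,275) and the lever has not moved. Next I descend onto the balance point.

```bash
python3 -m crank '[{"x":0.2,"y":0.1,"z":-1.5,"ax":0,"ay":0,"az":0,"claw":6},{"x":0.3,"y":0.1,"z":-4,"ax":0,"ay":0,"az":0,"claw":6},{"x":0.3,"y":0.1,"z":-6,"ax":0,"ay":0,"az":0,"claw":6},{"x":0.3,"y":0.1,"z":-6,"ax":0,"ay":0,"az":0,"claw":6},{"x":0.3,"y":0.1,"z":-6,"ax":0,"ay":0,"az":0,"claw":6}]'
```

```text
clock: 7.0
tool_pos: [0.5142, 0.2283, 0.0461]
eef_rot: [-179.7, -0.4, 165.4]
wrist_force: [0.2, -0.4, 0.2]
opening: 0.702
```

Run:
```python
from bench import arm
from scipy.spatial.transform import Rotation as R
s=arm.get_state(); a=R.from_euler('xyz',s['eef_rot'],degrees=True); b=R.from_euler('xyz',[180,0,165.4],degrees=True)
print(s['tool_pos'],s['eef_rot'],(b*a.inv()).as_rotvec())
```

```text
[0.51423586 0.22830427 0.0461452 ] [-179.74535524   -0.40098432  165.40030977] [ 2.53677659e-03 -7.89278124e-03 -2.09585215e-05]
```

```bash
python3 -m crank '[{"x":-0.1,"y":0,"z":-1.5,"ax":0.0025,"ay":-0.008,"az":0,"claw":6},{"x":-0.1,"y":0,"z":-3.0,"ax":0.0025,"ay":-0.008,"az":0,"claw":6},{"x":-0.1,"y":0,"z":-3.4,"ax":0.0025,"ay":-0.008,"az":0,"claw":6},{"x":-0.1,"y":0,"z":-3.4,"ax":0.0025,"ay":-0.008,"az":0,"claw":6},{"x":-0.1,"y":0,"z":-3.4,"ax":0.0025,"ay":-0.008,"az":0,"claw":6}]'
python3 - <<'E'
from bench import arm
import cv2
for n,b in(("side",(120,220,270,400)),("top",(60,190,190,300))):
    d=arm.get_image(n);cv2.imwrite(f"pics/{n}4.png",cv2.resize(d["pixels"][b[0]:b[1],b[2]:b[3],::-1],None,fx=4,fy=4))
E
```

```text
clock: 7.62
tool_pos: [0.5137, 0.2284, 0.0126]
eef_rot: [180.0, 0.0, 165.4]
wrist_force: [-0.2, 1.4, 0.5]
opening: 0.704
```

View pics/side4.png

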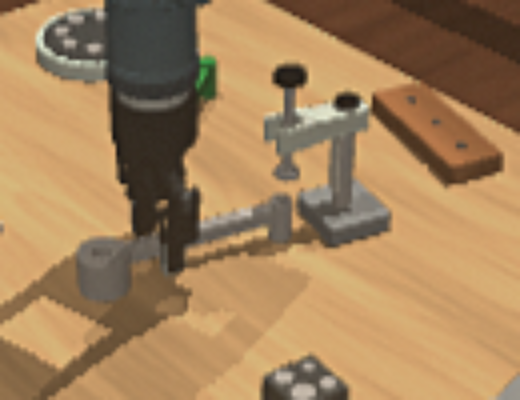

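View pics/top4.png

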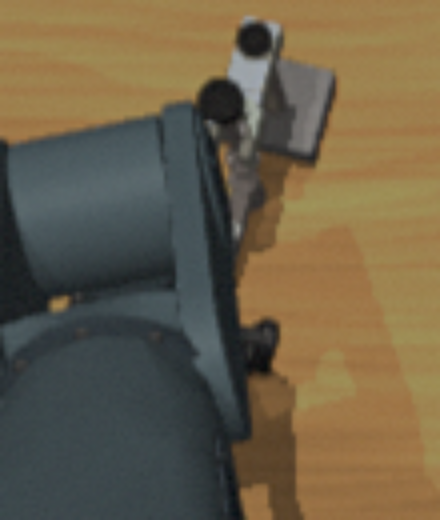

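The fingers straddle the arm just beyond the hub (side view, 170,235), so I close the gripper.

```bash
python3 -m crank '[{"x":0,"y":0,"z":-0.1,"ax":0,"ay":0,"az":0,"claw":3},{"x":0,"y":0,"z":-0.1,"ax":0,"ay":0,"az":0,"claw":2},{"x":0,"y":0,"z":-0.1,"ax":0,"ay":0,"az":0,"claw":0},{"x":0,"y":0,"z":-0.1,"ax":0,"ay":0,"az":0,"claw":0},{"x":0,"y":0,"z":-0.1,"ax":0,"ay":0,"az":0,"claw":0},{"x":0,"y":0,"z":-0.1,"ax":0,"ay":0,"az":0,"claw":0},{"x":0,"y":0,"z":-0.1,"ax":0,"ay":0,"az":0,"claw":0}]'
```

```text
clock: 8.6
tool_pos: [0.5137, 0.228, 0.0119]
eef_rot: [-180.0, 0.1, 165.4]
wrist_force: [-2.8, -3.7, 4.8]
opening: 0.151
```

```bash
python3 -m crank '[{"x":0,"y":0,"z":0.3,"ax":0,"ay":0,"az":0,"claw":0},{"x":0,"y":0,"z":0.7,"ax":0,"ay":0,"az":0,"claw":0},{"x":0,"y":0,"z":1.0,"ax":0,"ay":0,"az":0,"claw":0},{"x":0,"y":0,"z":1.0,"ax":0,"ay":0,"az":0,"claw":0},{"x":0,"y":0,"z":1.0,"ax":0,"ay":0,"az":0,"claw":0}]'
python3 - <<'E'
from bench import arm
import cv2
for n,b in(("side",(120,220,270,400)),):
    d=arm.get_image(n);cv2.imwrite(f"pics/{n}5.png",cv2.resize(d["pixels"][b[0]:b[1],b[2]:b[3],::-1],None,fx=4,fy=4))
s=arm.get_state();print(s['moment'])
E
```

```text
clock: 9.22
tool_pos: [0.5135, 0.228, 0.0217]
eef_rot: [-180.0, 0.0, 165.4]
wrist_force: [0.2, -0.7, -7.9]
opening: 0.15
[ 0.04853681 -0.02367352  0.00116523]
```

View pics/side5.png

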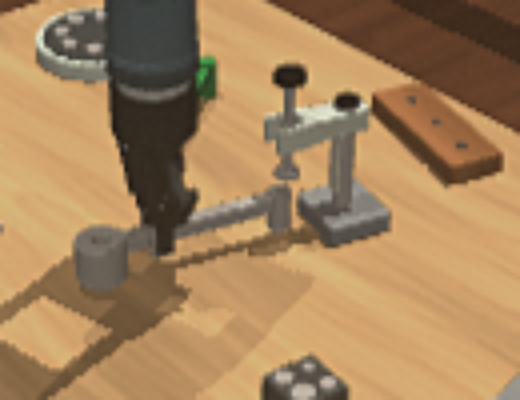

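```bash
python3 -m crank '[{"x":-1.0,"y":0.26,"z":0,"ax":0,"ay":0,"az":0,"claw":0},{"x":-2.5,"y":0.65,"z":0,"ax":0,"ay":0,"az":0,"claw":0},{"x":-4,"y":1.04,"z":0,"ax":0,"ay":0,"az":0,"claw":0},{"x":-5.5,"y":1.43,"z":0,"ax":0,"ay":0,"az":0,"claw":0},{"x":-5.5,"y":1.43,"z":0.2,"ax":0,"ay":0,"az":0,"claw":0},{"x":-5.5,"y":1.43,"z":2,"ax":0,"ay":0,"az":0,"claw":0},{"x":-5.5,"y":1.43,"z":5,"ax":0,"ay":0,"az":0,"claw":0},{"x":-5.5,"y":1.43,"z":9,"ax":0,"ay":0,"az":0,"claw":0},{"x":-5.5,"y":1.43,"z":13,"ax":0,"ay":0,"az":0,"claw":0},{"x":-5.5,"y":1.43,"z":13,"ax":0,"ay":0,"az":0,"claw":0}]'
```

```text
clock: 10.52
tool_pos: [0.4625, 0.243, 0.1567]
eef_rot: [179.7, 0.6, 165.4]
wrist_force: [0.5, -0.1, -8.6]
opening: 0.149
```

```bash
python3 -m crank '[{"x":0.5,"y":-2.5,"z":0,"ax":0,"ay":0,"az":0.02,"claw":0},{"x":1.4,"y":-7,"z":0,"ax":0,"ay":0,"az":0.07,"claw":0},{"x":2.4,"y":-12,"z":0,"ax":0,"ay":0,"az":0.13,"claw":0},{"x":3.4,"y":-17,"z":0,"ax":0,"ay":0,"az":0.19,"claw":0},{"x":4.4,"y":-22,"z":0,"ax":0,"ay":0,"az":0.25,"claw":0},{"x":5.4,"y":-27,"z":0,"ax":0,"ay":0,"az":0.31,"claw":0},{"x":6.4,"y":-32,"z":0,"ax":0,"ay":0,"az":0.37,"claw":0},{"x":7.2,"y":-36.5,"z":0,"ax":0,"ay":0,"az":0.43,"claw":0},{"x":7.9,"y":-40.1,"z":0,"ax":0,"ay":0,"az":0.47,"claw":0},{"x":7.9,"y":-40.1,"z":0,"ax":0,"ay":0,"az":0.47,"claw":0}]'
python3 - <<'E'
from bench import arm
from scipy.spatial.transform import Rotation as R
import cv2,numpy as np
for n,b in(("side",(100,280,300,480)),("top",(60,210,300,440))):
    d=arm.get_image(n);cv2.imwrite(f"pics/{n}6.png",cv2.resize(d["pixels"][b[0]:b[1],b[2]:b[3],::-1],None,fx=3,fy=3))
    np.savez(f"{n}6.npz",**d)
s=arm.get_state(); a=R.from_euler('xyz',s['eef_rot'],degrees=True); b=R.from_euler('xyz',[180,0,192.3],degrees=True)
print(s['tool_pos'],s['eef_rot'],(b*a.inv()).as_rotvec())
E
```

```text
clock: 11.78
tool_pos: [0.541, -0.1609, 0.1549]
eef_rot: [179.7, 0.5, -167.9]
wrist_force: [0.6, 1.0, -8.3]
opening: 0.153
[ 0.54040356 -0.15785965  0.15478525] [ 179.59056727    0.44595449 -167.78845338] [-0.00863527  0.00608905  0.00151598]
```

View pics/side6.png

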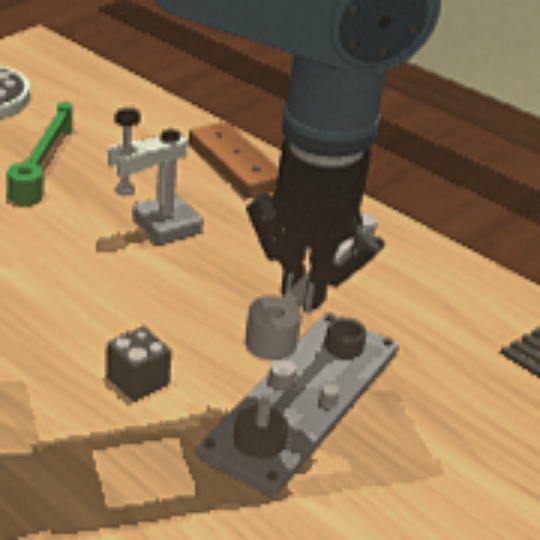

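View pics/top6.png

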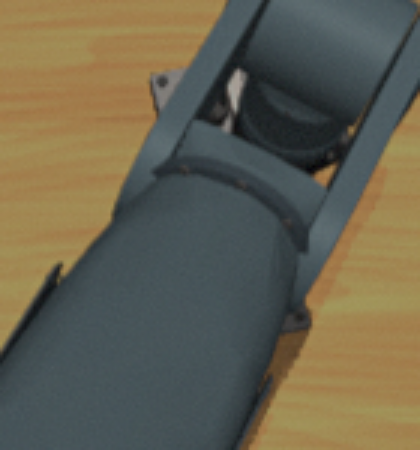

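```bash
python3 -m crank '[{"x":0.13,"y":0,"z":-1,"ax":-0.0086,"ay":0.006,"az":0.0015,"claw":0},{"x":0.13,"y":0,"z":-2.5,"ax":-0.0086,"ay":0.006,"az":0.0015,"claw":0},{"x":0.13,"y":0,"z":-3.6,"ax":-0.0086,"ay":0.006,"az":0.0015,"claw":0},{"x":0.13,"y":0,"z":-4.3,"ax":-0.0086,"ay":0.006,"az":0.0015,"claw":0},{"x":0.13,"y":0,"z":-4.3,"ax":-0.0086,"ay":0.006,"az":0.0015,"claw":0},{"x":0.13,"y":0,"z":-4.3,"ax":-0.0086,"ay":0.006,"az":0.0015,"claw":0},{"x":0.13,"y":0,"z":-4.3,"ax":-0.0086,"ay":0.006,"az":0.0015,"claw":0}]'
python3 - <<'E'
from bench import arm
from h import *
d=arm.get_image("side");b=(160,270,340,460);cv2.imwrite("pics/side7.png",cv2.resize(d["pixels"][b[0]:b[1],b[2]:b[3],::-1],None,fx=5,fy=5,interpolation=cv2.INTER_CUBIC)); np.savez("side7.npz",**d)
s=arm.get_state();print(s['tool_pos'],s['eef_rot'],s['moment'],s['wrist_force'])
# projections of the expected hub-top centre / nose top, and initial-frame bias
S=dict(np.load("side0.npz"))
print("hubtop exp",proj(d,[.488,-.170,.140]),"under",proj(d,[.488,-.170,.100]),"init hub bore exp",proj(S,[.4602,.2417,.040]),"pin",proj(S,[.488,-.170,.070]))
P=cloud(d);z=P[...,2]
m=(abs(z-.14)<.004); m[:,:370]=0;m[:,400:]=0;m[:190]=0;m[240:]=0
q=P[m];print(m.sum(),q.mean(0),q.min(0),q.max(0))
E
```

```text
clock: 12.75
tool_pos: [0.5421, -0.1581, 0.1124]
eef_rot: [-180.0, 0.1, -167.7]
wrist_force: [-0.1, 0.8, -8.2]
opening: 0.154
[ 0.54204656 -0.15808334  0.11236977] [-1.79962057e+02  5.16317980e-02 -1.67706923e+02] [-0.03032716 -0.03917186  0.06450929] [ 0.20010438  0.49347794 -7.34994012]
hubtop exp (np.float64(389.56669149425693), np.float64(213.6960986211693)) under (np.float64(388.1032099604736), np.float64(224.35088645346403)) init hub bore exp (np.float64(295.3494995710849), np.float64(181.1689761078182)) pin (np.float64(387.04811509565747), np.float64(232.0324401103095))
198 [ 0.49439292 -0.16840684  0.13913718] [ 0.46299136 -0.19443466  0.13604471] [ 0.54846421 -0.13979267  0.14351915]
```

View pics/side7.png

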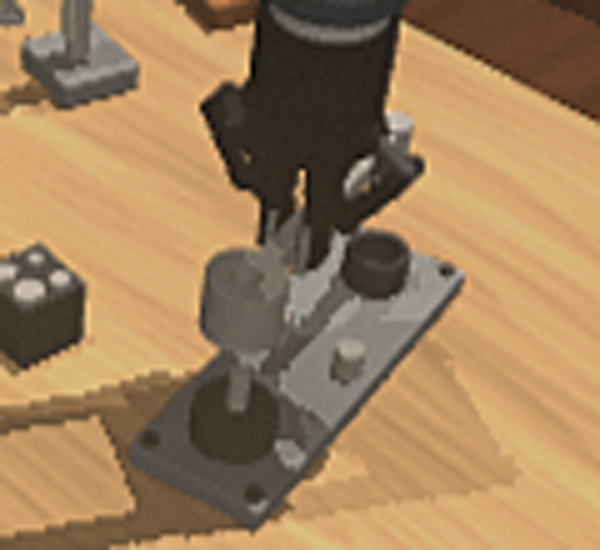

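Run:
```python
from h import *
from scipy.optimize import least_squares
d=dict(np.load("side7.npz"));S=dict(np.load("side0.npz"))
def fit(d,c0,r,z0,z1):
    P=cloud(d).reshape(-1,3); q=P[(P[:,2]>z0)&(P[:,2]<z1)&(np.hypot(*(P[:,:2]-c0).T)<r+.008)&(np.hypot(*(P[:,:2]-c0).T)>r-.012)]
    f=least_squares(lambda c:np.hypot(*(q[:,:2]-c).T)-r,c0,loss='soft_l1',f_scale=.001)
    return len(q),f.x.round(4),np.abs(f.fun).mean().round(4)
def top(d,c0,r,h):
    P=cloud(d); m=(abs(P[...,2]-h)<.004)&(np.hypot(P[...,0]-c0[0],P[...,1]-c0[1])<r); q=P[m]; return m.sum(),np.median(q[:,2]).round(4)
for n,D,c0,r,a,b in (("hub now",d,[.488,-.17],.024,.106,.132),("seat now",d,[.488,-.17],.026,.022,.038),("seat0",S,[.488,-.17],.026,.022,.038),("cup0",S,[.663,-.132],.021,.022,.040),("hub0",S,[.46,.2415],.024,.006,.032)): print(n,fit(D,np.array(c0),r,a,b))
print("hub top z",top(d,[.488,-.17],.02,.14),"seat top0",top(S,[.488,-.17],.024,.042),"hub0 top",top(S,[.46,.2415],.02,.04))
P=cloud(d);
g=(P[...,2]>.09)&(P[...,2]<.145)&(np.hypot(P[...,0]-.663,P[...,1]+.132)<.03);print("nose pts",g.sum(),P[g].mean(0) if g.any() else 0)
```

```text
hub now (121, array([ 0.4863, -0.1697]), np.float64(0.0009))
seat now (73, array([ 0.486 , -0.1743]), np.float64(0.0012))
seat0 (71, array([ 0.4866, -0.1744]), np.float64(0.001))
cup0 (90, array([ 0.6597, -0.1368]), np.float64(0.0027))
hub0 (85, array([0.4571, 0.2381]), np.float64(0.0016))
hub top z (np.int64(92), np.float64(0.1394)) seat top0 (np.int64(105), np.float64(0.0414)) hub0 top (np.int64(50), np.float64(0.0397))
nose pts 37 [ 0.66029647 -0.13635304  0.13735223]
```

Run:
```python
from h import *
d=dict(np.load("side7.npz"));S=dict(np.load("side0.npz"))
def spans(D,c0,r,z0,z1,dz):
    P=cloud(D); E=D["extrinsics"]
    m=(P[...,2]>z0)&(P[...,2]<z1)&(np.hypot(P[...,0]-c0[0],P[...,1]-c0[1])<r)
    v,u=np.nonzero(m); out=[]
    for r_ in np.unique(v):
        uu=u[v==r_]; 
        out.append((int(r_),int(uu.min()),int(uu.max())))
    return out
print("hub",spans(d,(.4863,-.1697),.030,.100,.144,0))
print("seat",spans(d,(.4863,-.1743),.032,.022,.046,0))
print("pin",spans(d,(.4863,-.1743),.010,.048,.075,0))
print("pin0",spans(S,(.4863,-.1743),.012,.048,.075,0))
print("seat0",spans(S,(.4863,-.1743),.032,.022,.046,0))
for D,c,h in((d,(.488,-.17,.12),0),(d,(.488,-.17,.14),0),(d,(.488,-.17,.032),0),(d,(.488,-.17,.042),0),(d,(.488,-.17,.06),0)): print(c,np.round(proj(D,c),1))
g=cv2.cvtColor(d["pixels"],cv2.COLOR_RGB2GRAY)
print(g[206:222,378:402])
print("pin"); print(g[226:244,378:402])
```

```text
hub [(208, 393, 393), (209, 387, 395), (210, 384, 396), (211, 382, 396), (212, 381, 396), (213, 381, 396), (214, 381, 397), (215, 381, 397), (216, 381, 397), (217, 381, 397), (218, 380, 397), (219, 380, 397), (220, 380, 397), (221, 380, 396), (222, 380, 396), (223, 380, 396), (224, 380, 396), (225, 380, 396), (226, 380, 395), (227, 381, 395), (228, 382, 394), (229, 384, 392), (230, 388, 390)]
seat [(235, 382, 385), (236, 380, 391), (237, 379, 393), (238, 379, 394), (239, 379, 395), (240, 378, 395), (241, 378, 395), (242, 378, 395), (243, 378, 395), (244, 378, 395), (245, 378, 395), (246, 378, 394), (247, 379, 394), (248, 379, 394), (249, 381, 393), (250, 383, 392), (251, 383, 389)]
pin [(233, 386, 389), (234, 386, 389), (235, 386, 389), (236, 387, 389), (237, 385, 389), (238, 385, 389), (239, 385, 389), (240, 386, 387)]
pin0 [(233, 386, 389), (234, 386, 389), (235, 386, 389), (236, 386, 389), (237, 385, 389), (238, 385, 389), (239, 386, 388), (240, 387, 388)]
seat0 [(235, 382, 385), (236, 380, 391), (237, 379, 393), (238, 379, 394), (239, 379, 395), (240, 378, 395), (241, 378, 395), 
[... 3086 characters left out ...]
69  55  55  53  52  51  63  94  99 102 103  48  51  59  77  97  93
  151 128 129 129 128 131]
 [ 74  55  52  55  55  55  53  69  94 103 102  87  50  52  52  56  84  97
  118 133 133 129 130 129]
 [ 73  52  56  55  55  55  54  74  99 103 100  78  50  56  55  53  60  79
   81  98 138 133 129 128]
 [ 61  53  54  55  55  56  54  80 102 103 100  75  52  53  57  54  54  63
   79  74  99 137 132 129]
 [ 55  55  54  56  55  55  56  70 107 109 113  61  53  56  53  56  54  57
   83  78  76  97  95 135]
 [ 48  56  55  56  56  56  57  58  71  71  73  53  54  55  56  55  54  57
   83  78  76  76  88  91]
 [ 46  52  56  55  58  55  55  55  53  51  52  56  56  56  57  58  55  57
   81  78  77  78  97  85]]
```

Run:
```python
from h import *
d=dict(np.load("side7.npz"))
f=np.array([.623,.782,0])
c=np.array([.488,-.17,0])
def v(p): return round(proj(d,p)[1],2)
Z=lambda h:np.array([0,0,h])
print("seat far top",v(c+.026*f+Z(.042)),"seat near top",v(c-.026*f+Z(.042)),"hub far top",v(c+.024*f+Z(.14)),"hub near bottom",v(c-.024*f+Z(.1)),"near top",v(c-.024*f+Z(.14)),"pin tip far",v(c+.0065*f+Z(.07)), "1mm fwd:",v(c+Z(.1))-v(c+.001*f+Z(.1)),"cup far/near top",v(np.array([.6635,-.1317,.044])+.021*f),"1mm z",v(c+Z(.1))-v(c+Z(.101)))
a=cv2.cvtColor(d["pixels"],cv2.COLOR_RGB2GRAY)
print("plate/seat col 380-384 rows 230-240");print(a[230:241,379:386].T)
print("hub bottom cols");print(a[222:233,384:392].T)
print("hub top");print(a[204:214,382:392].T)
S=dict(np.load("side0.npz"));s=cv2.cvtColor(S["pixels"],cv2.COLOR_RGB2GRAY)
print("pin tip init");print(s[226:244,383:393]); print("seat near bottom pred",v(c-.026*f+Z(.018))); print(s[245:258,382:392].T)
```

```text
seat far top 232.93 seat near top 245.25 hub far top 208.23 hub near bottom 230.07 near top 219.35 pin tip far 230.51 1mm fwd: 0.22999999999998977 cup far/near top 203.76 1mm z 0.2599999999999909
plate/seat col 380-384 rows 230-240
[[169 181 184 183 117  74  78  69  55  52  53]
 [166 176 189 136  83  75  68  55  52  56  54]
 [174 175 134  83  73  80  63  55  55  55  55]
 [186 133  79  73  78  68  55  53  55  55  55]
 [137  94  74  78  80  65  56  52  55  55  56]
 [ 79  73  77  78  81  60  51  51  53  54  54]
 [ 83  75  78  79  69  58  54  63  69  74  80]]
hub bottom cols
[[ 93  91  93  93  93  97  93  98  79  73  77]
 [ 95  96  94  97  98  97  99 101  83  75  78]
 [ 96  95  97  99 100  99 100 101  86  76  73]
 [ 99  97  97  98 100  98  98 101 115  92  83]
 [ 99  99  98  98 100  99 100  98 112 131 127]
 [102 101 100  99  99  98  99  99 108 129 121]
 [100 100 101  98  99  99  98  96 105 129 136]
 [ 98 100 100 100  99  98  96  96 108 130 133]]
hub top
[[176 177 175 177 180 183 185 129  86  85]
 [173 177 178 177 179 189 144  93  87  91]
 [171 175 177 175 179 188 120  83  91  93]
 [172 17
[... 961 characters left out ...]
  73 103 103 107  76  77  85  81]
 [ 87  79  59  73  73  86  74  80  81  82]
 [ 85  86  80  78  78  83  81  82  84  83]]
seat near bottom pred 251.05
[[ 79  61  56  57  58  57  57  79 129 141 140 145 128]
 [ 88  66  57  58  59  57  54  81 132 141 141 141 142]
 [ 88  72  60  56  59  58  53  69 132 142 138 140 143]
 [ 86  86  66  56  58  57  57  63 127 143 139 138 139]
 [ 85  84  64  58  59  59  57  53  83 131 139 139 140]
 [ 84  86  65  59  60  61  58  53 130 144 139 138 139]
 [ 83  84  65  57  59  57  58  54 130 143 137 142 142]
 [ 82  86  66  55  59  60  55  55 130 142 140 141 107]
 [ 86  85  67  57  57  59  50  61 129 141 141 119  83]
 [ 86  78  64  59  59  57  48 117 141 141 139 131  94]]
```

The side view shows the hub about 4.5 mm towards +y of the pin. The side-force while gripping agrees, so the top camera's y is biased. I'll correct for that and measure again in the same camera.

```bash
python3 -m crank '[{"x":-0.02,"y":-0.2,"z":0,"ax":0,"ay":0,"az":0,"claw":0},{"x":-0.02,"y":-0.45,"z":0,"ax":0,"ay":0,"az":0,"claw":0},{"x":-0.02,"y":-0.45,"z":0,"ax":0,"ay":0,"az":0,"claw":0},{"x":-0.02,"y":-0.45,"z":0,"ax":0,"ay":0,"az":0,"claw":0}]'
cat > m.py <<'E'
from bench import arm
from h import *
from scipy.optimize import least_squares
import sys
n=sys.argv[1]
d=arm.get_image("side");np.savez(f"side{n}.npz",**d)
b=(160,270,340,460);cv2.imwrite(f"pics/side{n}.png",cv2.resize(d["pixels"][b[0]:b[1],b[2]:b[3],::-1],None,fx=5,fy=5,interpolation=cv2.INTER_CUBIC))
s=arm.get_state();print(s['clock'],s['tool_pos'].round(4),s['eef_rot'].round(2),s['wrist_force'].round(1))
def fit(c0,r,z0,z1):
    c0=np.array(c0);P=cloud(d).reshape(-1,3); h=np.hypot(*(P[:,:2]-c0).T); q=P[(P[:,2]>z0)&(P[:,2]<z1)&(h<r+.008)&(h>r-.012)]
    f=least_squares(lambda c:np.hypot(*(q[:,:2]-c).T)-r,c0,loss='soft_l1',f_scale=.001)
    return len(q),f.x.round(4),np.abs(f.fun).mean().round(4)
print("hub",fit([.487,-.174],.024,.106,.132),"seat",fit([.487,-.174],.026,.022,.038),"pin",fit([.487,-.174],.0065,.048,.066))
P=cloud(d);
for c,r,z0,z1,t in(((.487,-.174),.030,.100,.144,"hub"),((.487,-.174),.01,.048,.066,"pin"),((.662,-.135),.03,.09,.15,"nose")):
    m=(P[...,2]>z0)&(P[...,2]<z1)&(np.hypot(P[...,0]-c[0],P[...,1]-c[1])<r);v,u=np.nonzero(m)
    print(t,[(int(k),int(u[v==k].min()),int(u[v==k].max())) for k in np.unique(v)])
print("nose top pred",proj(d,[.6635,-.1362,.142]),"cup pred",proj(d,[.6635,-.1317,.044]))
E
python3 m.py 8
```

```text
clock: 13.3
tool_pos: [0.5418, -0.1626, 0.1124]
eef_rot: [-180.0, 0.1, -167.7]
wrist_force: [0.0, 0.7, -7.9]
opening: 0.15
13.35 [ 0.5418 -0.1626  0.1123] [-1.7997e+02  5.0000e-02 -1.6771e+02] [-0.3 -0.1 -7.5]
hub (119, array([ 0.4858, -0.1743]), np.float64(0.0009)) seat (71, array([ 0.4861, -0.1741]), np.float64(0.001)) pin (21, array([ 0.4863, -0.1746]), np.float64(0.0009))
hub [(209, 394, 394), (210, 387, 396), (211, 384, 397), (212, 383, 397), (213, 382, 397), (214, 382, 398), (215, 382, 398), (216, 382, 398), (217, 382, 398), (218, 382, 398), (219, 382, 398), (220, 381, 398), (221, 381, 398), (222, 381, 397), (223, 381, 397), (224, 381, 397), (225, 381, 397), (226, 381, 397), (227, 382, 396), (228, 382, 396), (229, 384, 395), (230, 386, 394), (231, 389, 389)]
pin [(235, 386, 386), (236, 386, 389), (237, 385, 389), (238, 385, 389), (239, 385, 389), (240, 388, 388)]
nose [(183, 418, 421), (184, 419, 423), (185, 419, 423), (186, 419, 423), (187, 419, 422), (188, 419, 422), (189, 420, 422), (190, 421, 422), (191, 422, 422)]
nose top pred (np.float64(420.3503809611755), np.float64(183.92434253457023)) cup pred (np.float64(414.5716844005459), np.float64(207.8255435697302))
```

View pics/side8.png

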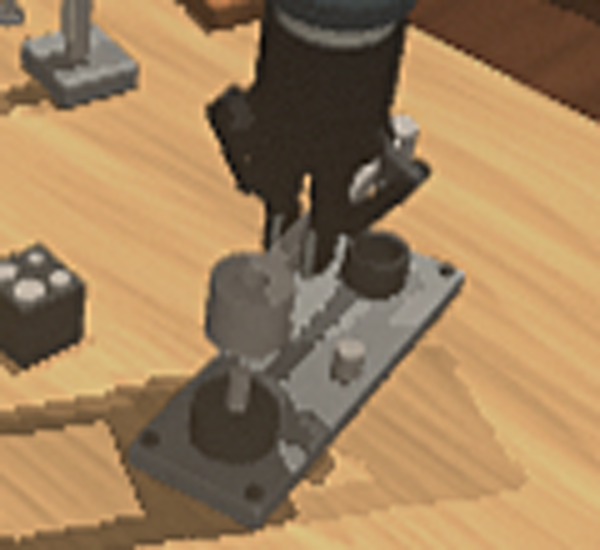

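Run:
```python
from h import *
from scipy.optimize import least_squares
d=dict(np.load("side8.npz"));P=cloud(d)
a=cv2.cvtColor(d["pixels"],cv2.COLOR_RGB2GRAY)
print(a[180:196,412:430])
E=d["extrinsics"][:3,3]
# cup outer near side
c=np.array([.660,-.137]);q=P.reshape(-1,3);h=np.hypot(*(q[:,:2]-c).T)
fw=np.array([.623,.782]);k=q[(q[:,2]>.022)&(q[:,2]<.038)&(h<.03)&(((q[:,:2]-c)@fw)<-.008)]
f=least_squares(lambda x:np.hypot(*(k[:,:2]-x).T)-.021,c,loss='soft_l1',f_scale=.001);print("cup",len(k),f.x,abs(f.fun).mean())
m=(P[...,2]>.104)&(P[...,2]<.139)&(np.hypot(P[...,0]-.66,P[...,1]+.137)<.02);print(np.argwhere(m).tolist()[:40]);n=P[m];print(n.round(3).tolist()[:20])
# nose radius 11: also top-face points
t=P[183:193,417:425];print(t[...,2].round(3))
mm=np.abs(P[...,2]-.0435)<.003; mm&=np.hypot(P[...,0]-.66,P[...,1]+.137)<.026; v,u=np.nonzero(mm);print("cup rim u",u.min(),u.max(),"v",v.min(),v.max())
for c in([.6635,-.1362],): 
  R=np.array([.775,-.631])
  for s in(-1,1): print("nose edges",proj(d,[c[0]+s*.011*R[0],c[1]+s*.011*R[1],.142]),proj(d,[.6635+s*.021*R[0],-.1317+s*.021*R[1],.044]))
```

```text
[[ 39  43  42  40  35  29  77 194 183 180 182 181 181 180 179 176 175 174]
 [ 43  42  39  43  36  49 138 190 182 179 178 179 182 180 181 181 177 175]
 [ 43  42  42  38  32  51 153 176 164 176 179 179 179 179 181 180 183 180]
 [ 43  41  40  42  36  43 130 190 179 193 175 180 180 180 181 179 179 179]
 [ 41  40  40  38  37  42 119 194 184 183 180 180 182 181 182 181 180 179]
 [ 41  42  42  42  47  32  83 203 188 184 187 186 179 181 182 182 182 181]
 [ 41  40  42  48  58  37  47 156 188 184 156 126 177 175 178 181 182 182]
 [ 42  43  43  47  53  64  35 121 122 120 108 139 174 171 170 175 179 181]
 [ 46  42  39  44  49  74  81 201  83  90  88 152 176 168 170 170 171 173]
 [ 40  43  44  43  44  75  88 141  91  94 102 181 181 174 172 171 171 169]
 [ 41  42  40  39  42  75  87  82  90  98 115 193 183 179 176 173 173 170]
 [ 37  36  39  68  51  59  76  87  86  95 118 139 162 186 178 178 175 173]
 [ 28  33  97 115  48  53  60  76  89  87  75  57  85 141 185 179 177 176]
 [104 184 187 118  49  54  54  62  79  89  81  75  40  72 161 180 176 176]
 [163 185 143  79  51  56  56  53  52  73  97  90 
[... 852 characters left out ...]
43  0.143  0.142  0.143  0.138 -0.001]
 [ 0.219  0.219  0.138  0.139  0.139  0.14   0.001 -0.004]
 [ 0.218  0.216  0.139  0.134  0.136  0.132  0.002  0.   ]
 [ 0.217  0.215  0.216  0.13   0.129  0.13   0.838 -0.002]
 [ 0.217  0.217  0.211  0.213  0.13   0.125 -0.001  0.001]
 [ 0.213  0.214  0.213  0.213  0.213  0.12   0.208 -0.001]
 [ 0.208  0.211  0.212  0.211  0.209  0.212  0.208  0.208]]
cup rim u 409 421 v 206 214
nose edges (np.float64(416.7654576880288), np.float64(183.96209834224894)) (np.float64(408.0777945966832), np.float64(207.89062150971913))
nose edges (np.float64(423.93585455787763), np.float64(183.88658093097666)) (np.float64(421.0673804468645), np.float64(207.76044752864294))
```

```bash
python3 -m crank '[{"x":0,"y":0,"z":0,"ax":0,"ay":0,"az":0,"claw":0},{"x":0,"y":0,"z":0,"ax":0,"ay":0,"az":0,"claw":0},{"x":0,"y":0,"z":0,"ax":0,"ay":0,"az":0,"claw":0},{"x":0,"y":0,"z":0,"ax":0,"ay":0,"az":0,"claw":0}]'
python3 - <<'E'
from bench import arm
import cv2
d=arm.get_image("side");cv2.imwrite("pics/final.png",d["pixels"][:,:,::-1])
s=arm.get_state();print(s['tool_pos'],s['eef_rot'],s['joint_vel'].round(2),s['wrist_force'])
E
```

```text
clock: 13.85
tool_pos: [0.5418, -0.1626, 0.1123]
eef_rot: [-180.0, 0.0, -167.7]
wrist_force: [-0.3, 1.2, -7.9]
opening: 0.152
[ 0.54182225 -0.16256449  0.11233866] [-1.79965244e+02  4.80948424e-02 -1.67705075e+02] [-0.02 -0.02 -0.03 -0.    0.01  0.03] [-0.29371272 -0.01462102 -7.58294751]
```

View pics/final.png

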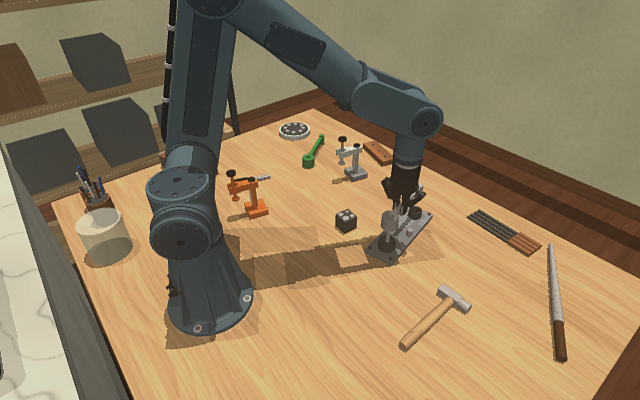

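The hub (390,218) is above the pin (388,236), and the arm is still. The gauge is up, and the block and hammer are where they lay.

```bash
python3 -c "
from bench import arm
print(arm.close_job())"
```

```text
the job is handed in; nothing more can be done
None
```

The job is handed in at about 14 s, with the arm still holding the lever level over the jig.

- **Gauge:** I pressed the cap down 28 mm until the foot sat on the nose, at about 5 N. I held it there for about 1.3 s and let it spring back up.
- **Lever:** I gripped it at the balance point, raised it 10 mm, drew it out 55 mm towards its hub, then lifted it clear and carried it to the jig.

**Final checks:**
- The hub's axis is within about 0.5 mm of the pin's axis, by circle fits in the side view.
- The hub's underside is about 30 mm above the pin's tip.
- The tool is level to within 0.1° and the joints are still.
- The gauge is back up, and the block and hammer look unmoved. The pliers are hidden behind the arm in the last picture, so I did not check them; no part of the arm's path went low near them.

**Disagreements and weaker checks:**
- The top camera disagreed with the side camera by about 4 mm in y. I relied on the hub and pin as measured in the side view and moved the lever 4.5 mm in −y.
- Because of that bias, the jaws probably nudged the lever a few millimetres sideways as they closed.
- The nose is partly hidden by the fingers. I could only check that it is over the cup to a few millimetres, and what I could see agreed.

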